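Close the dispensary jar with the lid that fits

TASK

One of the three loose lids on the counter fits the open jar in the filling stand. Put that lid on the jar's neck and turn it clockwise until it is fully home, down on the jar's shoulder with its grip rib in line with the jar's two red marks, then let go.

Things in the scene. Friction and masses are not known exactly. Their poses are not given: they have to be found in the camera images.
- jar_seat (a point): Open white square jar (115 mm), fixed in an aluminium stand. Point: centre of its flat shoulder, 93 mm above the counter, on the neck's axis; z up, x along the two red marks (47-56 mm from the axis). Neck 21 mm high, top tapered (5 mm of play all round for the lid that fits), 66 mm across its two lugs, 44 mm between; the lugs stand on the marks' line, undersides 9 mm above the shoulder.
- lid_yellow_grip (a point): Yellow lid, rim down on the counter, about 60 g: outside 90 mm, inside 84, 59 between two lugs inside the rim in line with the rib. Skirt 25 mm high, flat top; on it a straight rib 60 long, 14 thick, 24 high, pinched across from above. Point: rib's centre, 37 mm above the rim, 12 above the top face; x along the rib, z up. Same after a half turn.
- lid_black_grip (a point): Black lid, same make and heights: outside 60 mm, inside 54, 40 between its lugs, rib 44 x 14 x 24 mm; point and axes as the yellow. Any fitting lid drops onto the shoulder only with its rib 55 to 115 degrees anticlockwise (from above) of the red marks' line, best 80; a clockwise turn then takes its lugs under the neck's, with 4 mm of play in height.
- lid_green_grip (a point): Green lid, same make and heights: outside 106 mm, inside 100, 84 between its lugs, rib 72 x 14 x 24 mm; point and axes as the yellow. A fitting lid is home with its rim on the shoulder and its rib on the red marks' line; a stop ends the turn about 12 degrees past it. Put on with the rib near the marks' line, it rests on top of the lugs, 10 mm too high.
Not all that is in view belongs to the job. Leave any orange look-alike of the part that bears jar_seat alone.

How it is judged (in metres and radians):
At the end, for the whole second after the job is handed in: The lid that fits is on the jar's neck: within 10 mm of its axis, level within 10 degrees, its rim within 5 mm of the shoulder, and its grip rib within 0.4 rad (23 degrees) of the line of the red marks (horizontal distance between lid_yellow_grip and jar_seat below 0.01 m and z of lid_yellow_grip in the frame of jar_seat between 0.03 and 0.042 m and angle between lid_yellow_grip's own z axis and vertical below 0.17 rad and angle between the x axis of lid_yellow_grip and the x axis of jar_seat, either way round below 0.4 rad); the robot touches nothing.
It also fails if it takes over 43 s, if anything falls off the work surface, if the arm or the gripper's body presses on something with over 40 N, if the wrist force passes 120 N, or if a joint passes its speed limit or range.

ROBOT

A 7-joint arm with a two-finger parallel gripper is mounted at the origin on the work surface. World frame = base frame: x ahead of the robot, y to its left, z up, the work surface at z = 0. Lengths are in mm, angles in rad, forces in N, time in s.
With the tool pointing down it reaches from about 400 to 875 mm from the base axis. Payload 4.4 kg.
Tool frame: the origin (TCP) lies midway between the tips of the shut fingers; the grasp point (between the pads) lies 19 mm behind it (ctrl.grip_point_offset is the distance from the TCP to the grasp point, in mm); z points along the fingers, y is the direction in which the jaws open and shut (so a half turn about z gives the same grasp; the last joint's range is limited). The gripper opens to 85 mm and grips with 20 to 120 N. Pads are 22 mm wide; open, the fingers measure 114 mm over their backs; the gripper's body (76 mm by 85 mm) begins 54 mm behind the grasp point. The pads swing forward as they close: fully open they stand 13 mm farther back than shut.
Start: joints at [-1.32, 0.628, 0.038, 1.517, -0.027, 0.996, -0.02], TCP at [202.469, 617.676, 231.313] pointing down, gripper open.
Joint ranges: [-3.06, 3.06], [-0.37, 2.12], [-1.25, 1.32], [0.18, 2.47], [-1.1, 4.24], [0.23, 1.98], [-2.94, 2.94]. Speed limits (rad/s): [2.57, 2.57, 3.14, 3.14, 3.14, 3.14, 3.14].

INTERFACE

Orientations are given as [roll, pitch, yaw] about the fixed x, y, z axes, in that order (R = Rz(yaw) Ry(pitch) Rx(roll)).
In Python, from cell import ctrl, imaging, models gives the robot as it stands. The module is installed in compiled form; this text tells all that it offers.
- The arm moves only by the tool drive_tool, never from a script. Its argument "deltas" is text: rows parted by semicolons, each of 5 numbers parted by spaces: the shift along the tool's x, y, z in m, then the turn about the tool's z in degrees, then the finger opening in m, from 0 to 0.0854. A call has 1 to 12 rows; each row is the pose to reach, as a shift and turn from the pose commanded when the call began, along the tool's axes at that moment; what a row does not reach only later rows make up. A row lasts 1/8 s, in which the tool goes at most 62.5 mm and 10.7 degrees, less where a joint would pass 70% of its speed; a pose out of reach is approached as far as the arm can. A call with a gripper value outside its range is refused whole. The fingers move at their own pace and stop on an object; the grip force is fixed at half the most. Time passes only in rows, so rows that repeat a pose let the fingers close. It gives the time, the measured TCP pose, the force and the opening at its end, in the units of the state.
- ctrl.read_state(): the state, without advancing time (a new reading comes with each control period).
- imaging.get_image(name): name is "scene" or "top" or "wrist"; returns a dict with "color" (384x512x3 uint8, red, green, blue), "range_z" (384x512 float32, mm along the optical axis (not along the pixel's ray), 0 where there is no reading), "vfov" (degrees; the focal length in pixels is half the picture's height over the tangent of half this angle, whatever the lens; pixels are square), "cx", "cy" (the principal point, pixels), "extrinsics" (4x4, takes a point from camera to world coordinates). Camera axes: x right, y down, z forward; pixel columns grow to the right and rows downward; lengths in mm; the calibration is good to about 2 mm. A picture is of the moment at which its call begins.
- ctrl.finish_job(): hands the job in, once; it reports no verdict.
Trained networks look in a picture, given as the dict that the camera call returned (one of the last four; its "shot" number tells which), for a name from the list of things; names that differ only in an ending like _2 or _b are one class to them, and where a whole thing is asked for, a point or a joint stands for the part that bears it (a point fixed in the world has none). Each returns a list of dicts, best first, with "score" (0 to 1); they miss things now and then, are a little off and sometimes report something else, mostly with a low value. They report only what shows in the picture. A call takes as long as a camera call. They do not tell look-alikes from the thing itself.
- models.spot_in(picture, thing): "point" ([column, row] in pixels, amid what is visible of it).
- models.landmark_of(picture, thing): "point" ([column, row] in pixels: a listed point, or the origin of a listed thing).
The state is a dict: "clock": time; "qpos": joint angles; "qd": joint speeds; "tau": joint torques, N m; "eef_pos": TCP position; "tool_rot": TCP orientation; "force": force on the tool from outside, world axes, zero at the start; "torque": the same for the moment, N m; "width": finger opening in mm.
Only numpy, scipy, OpenCV 4.12 (cv2) and the standard library are available. Lean on these libraries where they do the work, as an engineer would, in place of code of your own. Each camera call takes 0.05 s, during which the arm holds its last target.

## Working session

There is one attempt and no reset: what is moved stays moved. The work goes in short steps, Python scripts to look and compute and a tool call to move; the robot and the scene stay as the last step left them, time stands still between calls to the robot, and variables do not carry over. Pictures are saved under pics/ and viewed, and the job is handed in when it is done.

Besides the shell and the picture viewer there is one more tool, called after ">>>" as a command line: name --argument value ..., lists and objects as JSON in quotes. drive_tool: Moves the arm, as the interface text tells. Its arguments: {"type":"object","properties":{"deltas":{"type":"string"}},"required":["deltas"]}

```bash
mkdir -p pics
cat > h.py <<'E'
import numpy as np, cv2
from cell import ctrl, imaging, models
def f(p): return p['color'].shape[0]/2/np.tan(np.radians(p['vfov'])/2)
def ray(p,uv):
    d=np.array([(uv[0]-p['cx'])/f(p),(uv[1]-p['cy'])/f(p),1.]); E=np.array(p['extrinsics'])
    return E[:3,3],E[:3,:3]@d
def atz(p,uv,z):
    o,d=ray(p,uv); return o+d*(z-o[2])/d[2]
def depth(p,uv):
    o,d=ray(p,uv); u,v=int(round(uv[0])),int(round(uv[1])); w=p['range_z'][v-2:v+3,u-2:u+3]; w=w[w>0]
    return o+d*np.median(w) if len(w) else None
def cloud(p):
    h,w=p['range_z'].shape; v,u=np.mgrid[:h,:w]; z=p['range_z'].astype(float)
    c=np.stack([(u-p['cx'])/f(p)*z,(v-p['cy'])/f(p)*z,z],-1); E=np.array(p['extrinsics'])
    P=c@E[:3,:3].T+E[:3,3]; P[z<=0]=np.nan; return P
def save(p,n): cv2.imwrite('pics/'+n+'.png',cv2.cvtColor(p['color'],cv2.COLOR_RGB2BGR))
E
python3 - <<'E'
from h import *
np.set_printoptions(precision=3,suppress=True)
print(ctrl.read_state())
for n in ['scene','top']:
    p=imaging.get_image(n); save(p,n+'0')
    print(n,p['vfov'],p['extrinsics'])
    for t in ['jar_seat','lid_yellow_grip','lid_black_grip','lid_green_grip']:
        for r in models.landmark_of(p,t)[:3]:
            print(t,r['score'],np.array(r['point']),depth(p,r['point']))
    np.savez('pics/'+n+'0.npz',P=cloud(p),c=p['color'])
E
```

```text
{'clock': 0.0, 'qpos': array([-1.32 ,  0.629,  0.038,  1.518, -0.027,  0.996, -0.02 ]), 'qd': array([ 0.001, -0.001, -0.001, -0.   , -0.   , -0.   , -0.001]), 'tau': array([ -0.   , -56.341,   1.226, -19.344,   0.011,   0.01 ,   0.   ]), 'eef_pos': array([202.257, 617.069, 230.397]), 'tool_rot': array([-3.14 ,  0.   ,  2.825]), 'force': array([-0.002,  0.656, -0.735]), 'torque': array([-0.061, -0.009, -0.008]), 'width': 85.46578429002207}
scene 46.40467229459404 [[  -0.553    0.483   -0.679 1146.255]
 [   0.833    0.302   -0.464  447.022]
 [  -0.019   -0.822   -0.569  660.056]
 [   0.       0.       0.       1.   ]]
jar_seat 0.84 [362.1 175.7] [309.27  205.709 109.799]
lid_yellow_grip 0.94 [105.6 182.8] [ 563.951 -356.551   35.084]
lid_yellow_grip 0.51 [224.9 211.5] [503.141 -33.275  37.931]
lid_black_grip 0.63 [162.6 198.7] [ 546.489 -181.037   43.175]
lid_green_grip 0.93 [223.2 210. ] [505.673 -35.963  42.763]
top 43.087656840444204 [[   0.028   -0.998    0.065  370.406]
 [  -1.      -0.028   -0.009  -39.619]
 [   0.011   -0.064   -0.998 1173.479]
 [   0.       0.       0.       1.   ]]
jar_seat 0.8 [135.2 266. ] [285.288 203.486  96.744]
jar_seat 0.72 [138.4 159.2] [521.276 206.527  96.786]
lid_yellow_grip 0.66 [384.7 154.4] [ 556.753 -357.505   44.349]
lid_black_grip 0.76 [308.2 159.7] [ 541.486 -180.06    27.631]
lid_green_grip 0.85 [253.6 172.7] [506.998 -51.222  25.072]
lid_green_grip 0.21 [138.1 159. ] [521.702 207.206  96.807]
```

View pics/scene0.png

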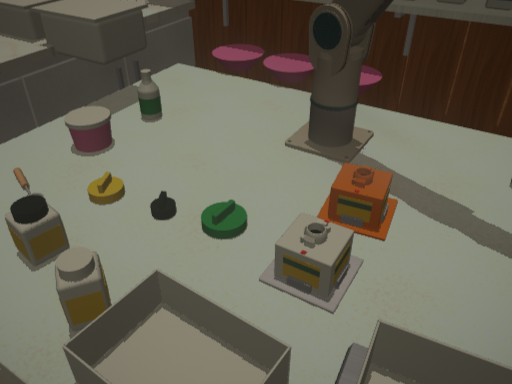

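View pics/top0.png

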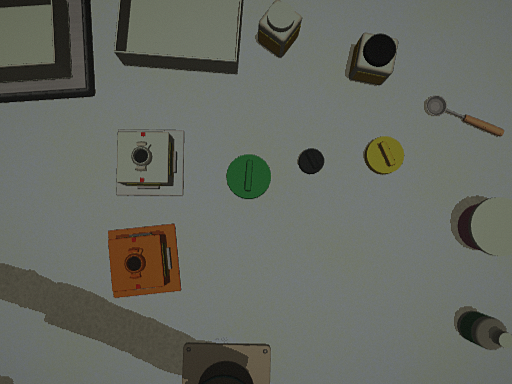

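In the top view the candidates are: jar white (140,157) or orange look-alike (135,263), and lids yellow (385,154), black (311,161) and green (248,176). There are also closed jars at (380,48) and (281,20). I choose the white jar and the yellow lid, because its 84 mm inside clears the 66 mm neck lugs and its 59 mm lug gap engages under them. Next is a close crop and measurement.

Run:
```python
from h import *
np.set_printoptions(precision=2,suppress=True)
for n in ['top','scene']:
    d=np.load(f'pics/{n}0.npz'); P,c=d['P'],d['c'].astype(int)
    hsv=cv2.cvtColor(d['c'],cv2.COLOR_RGB2HSV)
    # lid
    reg=(abs(P[...,0]-557)<90)&(abs(P[...,1]+357)<90)
    ye=reg&(hsv[...,0]>18)&(hsv[...,0]<33)&(hsv[...,1]>140)&(P[...,2]>5)
    for lo,hi in [(18,32),(42,56)]:
        m=ye&(P[...,2]>lo)&(P[...,2]<hi); q=P[m]
        if len(q)<5: print(n,'few',len(q)); continue
        r=cv2.minAreaRect(q[:,:2].astype(np.float32))
        k=q[:,:2]-q[:,:2].mean(0); w,v=np.linalg.eigh(k.T@k)
        print(n,lo,len(q),q.mean(0),r,'axis',np.degrees(np.arctan2(v[1,1],v[0,1])))
    reg=(abs(P[...,0]-525)<80)&(abs(P[...,1]-205)<80)
    red=reg&((hsv[...,0]<8)|(hsv[...,0]>172))&(hsv[...,1]>150)&(P[...,2]>80)
    nl,L=cv2.connectedComponents(red.astype(np.uint8))
    for i in range(1,nl):
        if (L==i).sum()>3: print('red',(L==i).sum(),P[L==i].mean(0),np.argwhere(L==i).mean(0))
    m=reg&(P[...,2]>100); q=P[m]; print('neck',len(q),q.mean(0),cv2.minEnclosingCircle(q[:,:2].astype(np.float32)),cv2.minAreaRect(q[:,:2].astype(np.float32)))
    m=reg&(P[...,2]>85)&(P[...,2]<100); q=P[m]; print('sh',len(q),q.mean(0),np.median(q[:,2]),cv2.minAreaRect(q[:,:2].astype(np.float32)))
c=cv2.imread('pics/top0.png')
a=cv2.resize(c[110:210,95:195],(400,400),interpolation=cv2.INTER_CUBIC);b=cv2.resize(c[115:195,345:425],(400,400),interpolation=cv2.INTER_CUBIC)
cv2.imwrite('pics/crop0.png',np.hstack([a,b]))
```

```text
top 18 861 [ 558.8  -361.82   25.11] ((560.1182861328125, -363.06695556640625), (86.6647720336914, 87.72161102294922), 28.08989143371582) axis 111.41489202419602
top 42 152 [ 559.92 -363.17   48.4 ] ((560.3758544921875, -363.22027587890625), (59.00068283081055, 14.62582015991211), 25.766889572143555) axis -154.30372298970116
red 16 [579.89 200.55  93.69] [133.5 142.5]
red 16 [476.43 198.38  93.89] [179.5 141.5]
neck 312 [528.17 197.78 108.71] ((528.3809814453125, 198.00045776367188), 33.516021728515625) ((528.182373046875, 198.90843200683594), (43.50578308105469, 65.65062713623047), 69.33880615234375)
sh 2320 [526.71 197.92  93.28] 93.17365113600033 ((528.366943359375, 199.18348693847656), (115.87594604492188, 115.53474426269531), 1.0130268335342407)
scene 18 446 [ 567.56 -357.24   21.32] ((562.8894653320312, -363.5135803222656), (89.74224853515625, 84.82610321044922), 46.93496322631836) axis 144.1832285240332
scene 42 70 [ 564.62 -361.53   44.91] ((562.1192626953125, -362.9435119628906), (59.79977798461914, 13.750086784362793), 24.30321502685547) axis -154.565813241536
red 4 [475.8  197.46  90.89] [221.25 326.25]
red 11 [580.15 198.81  90.55] [252. 303.]
neck 368 [533.73 200.29 105.87] ((531.1346435546875, 202.16122436523438), 33.97625732421875) ((531.7222290039062, 199.24786376953125), (65.01943969726562, 43.32489013671875), 9.078363418579102)
sh 2107 [538.44 203.38  89.93] 89.73617516397928 ((529.7369995117188, 198.77911376953125), (118.41930389404297, 115.540283203125), 0.9187715649604797)
```

View pics/crop0.png

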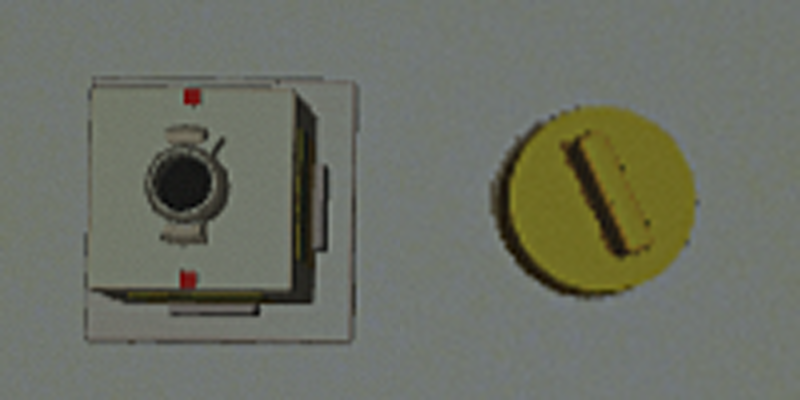

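The crop confirms both choices. On the left is the white jar with red marks above and below the neck, and on the right is the yellow lid with its rib. The top and scene cameras agree to about 2 mm.

```bash
cat >> h.py <<'E'
from scipy.spatial.transform import Rotation as Ro
def goal(xyz,yawdeg,cmd=None):
    s=ctrl.read_state()
    p,rpy=(s['eef_pos'],s['tool_rot']) if cmd is None else cmd
    R=Ro.from_euler('xyz',rpy).as_matrix()
    d=R.T@(np.array(xyz,float)-np.array(p))
    dy=(yawdeg-np.degrees(rpy[2])+180)%360-180
    print('t',s['clock'],'eef',np.round(s['eef_pos'],1),np.round(np.degrees(s['tool_rot']),1),'q',np.round(s['qpos'],2),'F',np.round(s['force'],1),'w',round(s['width'],1))
    print('delta mm',np.round(d,1),'turn deg',round(-dy,1))
E
python3 - <<'E'
from h import *
print(ctrl.grip_point_offset)
c=([202.469,617.676,231.313],[np.pi,0,2.825])
goal([480,260,231],115,c); goal([560.5,-363,150],25.5,c)
E
```

```text
18.700000000000003
t 0.5 eef [202.4 617.6 231.3] [-180.    -0.   161.9] q [-1.32  0.63  0.04  1.52 -0.03  1.   -0.02] F [-0.7 -1.3 -0.2] w 85.3
delta mm [-3.751e+02 -2.535e+02  3.000e-01] turn deg 46.9
t 0.5 eef [202.4 617.6 231.3] [-180.    -0.   161.9] q [-1.32  0.63  0.04  1.52 -0.03  1.   -0.02] F [-0.7 -1.3 -0.2] w 85.3
delta mm [-645.6 -820.5   81.3] turn deg 136.4
```

>>> drive_tool --deltas "-0.047 -0.032 0 6 0.085;-0.094 -0.063 0 12 0.085;-0.141 -0.095 0 18 0.085;-0.188 -0.127 0 24 0.085;-0.235 -0.159 0 30 0.085;-0.282 -0.190 0 36 0.085;-0.329 -0.222 0 42 0.085;-0.375 -0.253 0 47 0.085;-0.375 -0.253 0 47 0.085"

```text
clock: 1.62
eef_pos: [483.3, 255.2, 231.8]
tool_rot: [3.14, 0.003, 1.995]
force: [-0.5, -0.4, -0.2]
width: 85.2
```

Run:
```python
from h import *
goal([560.5,-363,170],25.5)
```

```text
t 1.625 eef [483.3 255.2 231.8] [179.9   0.2 114.3] q [-0.73  0.49  0.28  1.81 -0.17  0.86  0.06] F [-0.5 -0.4 -0.2] w 85.2
delta mm [-595.  -184.3   63.4] turn deg 88.8
```

>>> drive_tool --deltas "-0.055 -0.017 0 8 0.085;-0.11 -0.034 0 16 0.085;-0.165 -0.051 0.01 24 0.085;-0.22 -0.068 0.02 33 0.085;-0.275 -0.085 0.03 41 0.085;-0.33 -0.102 0.04 49 0.085;-0.385 -0.119 0.05 58 0.085;-0.44 -0.136 0.055 66 0.085;-0.495 -0.153 0.06 74 0.085;-0.55 -0.17 0.063 82 0.085;-0.595 -0.184 0.063 89 0.085;-0.595 -0.184 0.063 89 0.085"

```text
clock: 3.12
eef_pos: [562.2, -360.9, 168.1]
tool_rot: [3.139, 0.002, 0.447]
force: [0.1, -0.2, 0.4]
width: 85.0
```

Run:
```python
from h import *
p=imaging.get_image('wrist'); save(p,'w1')
goal([560.5,-363,90],25.5)
P=cloud(p); hsv=cv2.cvtColor(p['color'],cv2.COLOR_RGB2HSV)
ye=(hsv[...,0]>18)&(hsv[...,0]<33)&(hsv[...,1]>140)&(P[...,2]>5)
for lo,hi in [(18,32),(42,56)]:
    q=P[ye&(P[...,2]>lo)&(P[...,2]<hi)]
    print(lo,len(q),np.median(q,0),cv2.minAreaRect(q[:,:2].astype(np.float32)))
print(p['extrinsics'])
```

```text
t 3.175 eef [ 562.8 -357.6  167.7] [-180.     0.    25.8] q [ 0.18  0.8   0.63  1.54 -0.54  0.98 -0.15] F [-0.4  1.1 -0.2] w 84.9
delta mm [-4.4  3.9 77.7] turn deg 0.3
18 5390 [ 564.81628682 -361.14963027   25.33944155] ((561.7625122070312, -364.23284912109375), (86.72987365722656, 86.5624008178711), 67.266357421875)
42 1004 [ 563.58507235 -364.07206079   49.04419224] ((561.7813720703125, -365.15142822265625), (59.04435729980469, 13.278566360473633), 25.367849349975586)
[[ 4.31789027e-01 -8.66597976e-01 -2.50132335e-01  6.26101801e+02]
 [-9.01965647e-01 -4.13611739e-01 -1.24029439e-01 -3.29939524e+02]
 [ 4.02599089e-03  2.79165324e-01 -9.60234614e-01  3.10782550e+02]
 [ 0.00000000e+00  0.00000000e+00  0.00000000e+00  1.00000000e+00]]
```

View pics/w1.png

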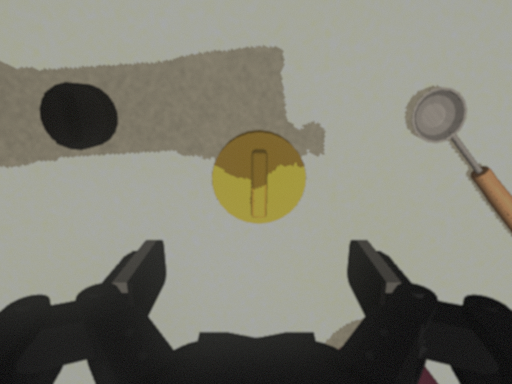

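The wrist view shows the yellow lid at (259,176), its rib square to the jaws. The wrist and top cameras agree on a rib centre of about (561.5,-364).

>>> drive_tool --deltas "-0.004 0.004 0.03 0 0.085;-0.004 0.004 0.06 0 0.085;-0.004 0.004 0.088 0 0.085;-0.004 0.004 0.088 0 0.085"

```text
clock: 3.68
eef_pos: [560.8, -358.1, 78.1]
tool_rot: [-3.136, 0.001, 0.454]
force: [-0.2, 0.1, 0.6]
width: 85.2
```

Run:
```python
from h import *
goal([561.3,-364,28],25.5)
p=imaging.get_image('wrist'); save(p,'w2')
goal([561.3,-364,28],25.5)
P=cloud(p); hsv=cv2.cvtColor(p['color'],cv2.COLOR_RGB2HSV)
ye=(hsv[...,0]>18)&(hsv[...,0]<33)&(hsv[...,1]>140)&(P[...,2]>5)
for lo,hi in [(18,32),(42,56)]:
    q=P[ye&(P[...,2]>lo)&(P[...,2]<hi)]
    print(lo,len(q),np.median(q,0),cv2.minAreaRect(q[:,:2].astype(np.float32)))
```

```text
t 3.675 eef [ 560.8 -358.1   78.1] [-179.7    0.    26. ] q [ 0.22  0.91  0.56  1.59 -0.61  0.83 -0.09] F [-0.2  0.1  0.6] w 85.2
delta mm [-2.1  5.8 50.1] turn deg 0.5
t 3.725 eef [ 561.6 -359.7   79.8] [-179.9   -0.    26. ] q [ 0.22  0.9   0.56  1.59 -0.61  0.83 -0.09] F [ 0.5 -0.4  1.2] w 85.2
delta mm [-2.2  3.9 51.8] turn deg 0.5
18 10509 [ 566.19243165 -359.70424471   25.32179748] ((561.689453125, -364.1590270996094), (87.99960327148438, 86.97265625), 37.27571487426758)
42 2120 [ 564.22321499 -363.43428763   49.03662181] ((561.20263671875, -364.7975769042969), (60.030479431152344, 14.025101661682129), 25.113094329833984)
```

View pics/w2.png

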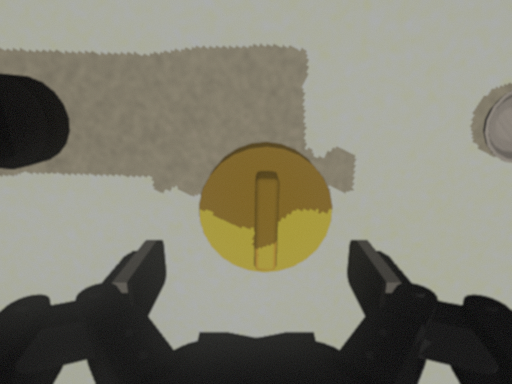

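The lid is centred at (266,207), so the rib is about 4–5 mm off the finger midline at column 256. I'll correct that and go down.

>>> drive_tool --deltas "-0.002 0.0045 0.02 0.5 0.085;-0.002 0.0045 0.04 0.5 0.085;-0.002 0.0045 0.051 0.5 0.085;-0.002 0.0045 0.051 0.5 0.085;-0.002 0.0045 0.051 0.5 0.085"

```text
clock: 4.35
eef_pos: [561.5, -367.4, 29.6]
tool_rot: [3.141, -0.0, 0.442]
force: [-0.8, 0.2, -0.6]
width: 84.4
```

Run:
```python
from h import *
p=imaging.get_image('wrist'); save(p,'w3')
goal([561.3,-364,28],25.5)
```

```text
t 4.4 eef [ 561.7 -367.5   29.9] [179.9  -0.   25.3] q [ 0.25  0.97  0.52  1.6  -0.65  0.75 -0.06] F [ 0.2 -0.6  1. ] w 85.2
delta mm [ 1.1 -3.3  1.9] turn deg -0.2
```

View pics/w3.png

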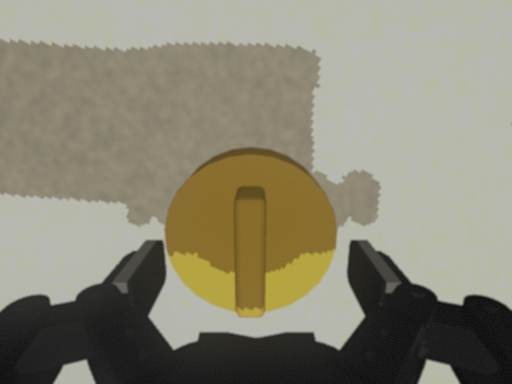

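The rib is now at column 250, about 3 mm past the midline, because the earlier reading was taken before the arm settled. I'll shift it back, lower slightly and close.

>>> drive_tool --deltas "0.001 -0.003 0.0015 0 0.085;0.001 -0.003 0.0015 0 0.05;0.001 -0.003 0.0015 0 0.03;0.001 -0.003 0.0015 0 0;0.001 -0.003 0.0015 0 0;0.001 -0.003 0.0015 0 0;0.001 -0.003 0.0015 0 0;0.001 -0.003 0.0015 0 0"

```text
clock: 5.4
eef_pos: [561.1, -364.2, 28.0]
tool_rot: [3.141, -0.0, 0.442]
force: [0.0, 0.2, 2.4]
width: 12.6
```

Run:
```python
from h import *
p=imaging.get_image('wrist'); save(p,'w4')
goal([561.3,-364,180],25.5)
```

```text
t 5.45 eef [ 561.1 -364.2   28. ] [180.   -0.   25.3] q [ 0.25  0.97  0.52  1.6  -0.65  0.74 -0.06] F [-0.7  0.2  2. ] w 12.9
delta mm [   0.3    0.  -152. ] turn deg -0.2
```

View pics/w4.png

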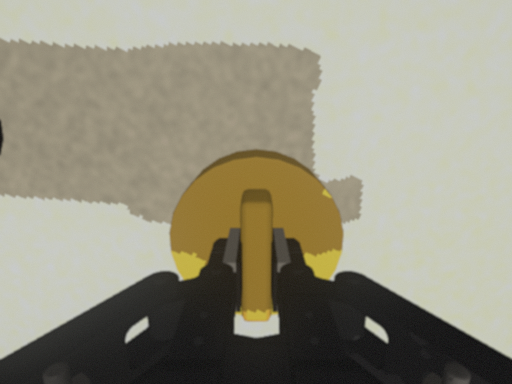

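Gripped: the width reads 12.8 mm and both pads are on the rib at (257,255). Lifting.

>>> drive_tool --deltas "0 0 -0.02 0 0;0 0 -0.06 0 0;0 0 -0.11 0 0;0 0 -0.16 0 0;0 0 -0.172 0 0;0 0 -0.172 0 0"

```text
clock: 6.2
eef_pos: [561.2, -363.8, 200.9]
tool_rot: [3.141, -0.001, 0.443]
force: [-0.0, -1.3, -1.6]
width: 12.8
```

Run:
```python
from h import *
p=imaging.get_image('wrist'); save(p,'w5')
goal([528.5,199,200],81)
```

```text
t 6.25 eef [ 560.6 -363.2  199.3] [-179.9    0.    25.4] q [ 0.18  0.77  0.65  1.51 -0.51  1.04 -0.17] F [ 0.2  0.7 -0.8] w 12.9
delta mm [ 211.8 -521.8   -0. ] turn deg -55.6
```

View pics/w5.png

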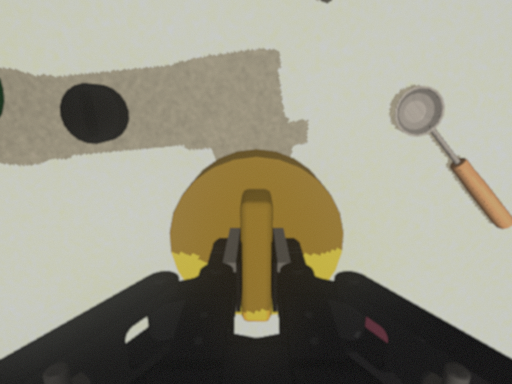

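The lid is held level in the same place in the image. Carrying it to the jar.

>>> drive_tool --deltas "0.008 -0.02 0 -2 0;0.028 -0.07 0 -7 0;0.049 -0.12 0 -13 0;0.07 -0.172 0 -18 0;0.091 -0.224 0 -24 0;0.112 -0.276 0 -29 0;0.133 -0.328 0 -35 0;0.154 -0.38 0 -40 0;0.175 -0.432 0 -46 0;0.196 -0.482 0 -51 0;0.209 -0.514 0 -55 0;0.212 -0.522 0 -55.6 0"

```text
clock: 7.75
eef_pos: [527.1, 201.5, 197.8]
tool_rot: [-3.138, 0.001, 1.418]
force: [0.5, -1.0, -1.1]
width: 12.7
```

>>> drive_tool --deltas "0 0 0 0 0;0 0 0 0 0;0 0 0 0 0"

```text
clock: 8.12
eef_pos: [529.3, 196.8, 199.8]
tool_rot: [3.142, 0.001, 1.41]
force: [0.2, -0.8, -1.0]
width: 13.0
```

Run:
```python
from h import *
p=imaging.get_image('wrist'); save(p,'w6')
goal([528.5,199,150],81)
P=cloud(p); hsv=cv2.cvtColor(p['color'],cv2.COLOR_RGB2HSV)
red=((hsv[...,0]<8)|(hsv[...,0]>172))&(hsv[...,1]>150)&(abs(P[...,2]-93)<8)
nl,L=cv2.connectedComponents(red.astype(np.uint8))
for i in range(1,nl):
    if (L==i).sum()>8: print('red',(L==i).sum(),P[L==i].mean(0),np.argwhere(L==i).mean(0))
t=imaging.get_image('top'); save(t,'t6')
P=cloud(t)
reg=(abs(P[...,0]-525)<110)&(abs(P[...,1]-199)<110)
hsv=cv2.cvtColor(t['color'],cv2.COLOR_RGB2HSV)
ye=reg&(hsv[...,0]>18)&(hsv[...,0]<33)&(hsv[...,1]>140)
q=P[ye&(P[...,2]>150)]; print('lid',len(q),np.median(q,0),cv2.minAreaRect(q[:,:2].astype(np.float32)) if len(q) else '')
```

```text
t 8.175 eef [529.3 197.2 199.9] [180.    0.   80.8] q [-0.7   0.58  0.45  1.8  -0.33  0.83 -0.24] F [-0.4 -1.3 -0.5] w 12.8
delta mm [ 1.7 -1.1 49.9] turn deg -0.2
red 48 [581.44370576 200.13189263  94.09209064] [173.70833333 317.47916667]
red 116 [344.81557162 210.21309563  93.82897225] [205.86206897  38.69827586]
lid 815 [520.36846064 177.74326785 197.33105027] ((523.197998046875, 178.43313598632812), (50.362335205078125, 88.09066772460938), 74.46868133544922)
```

View pics/w6.png

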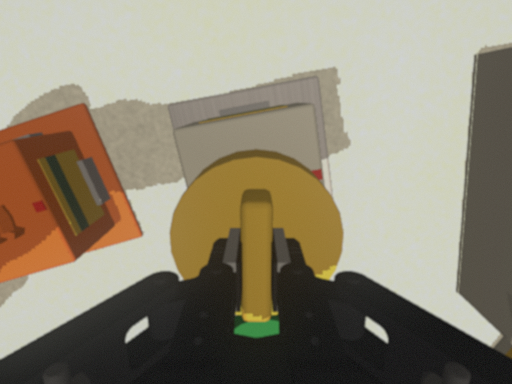

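View pics/t6.png

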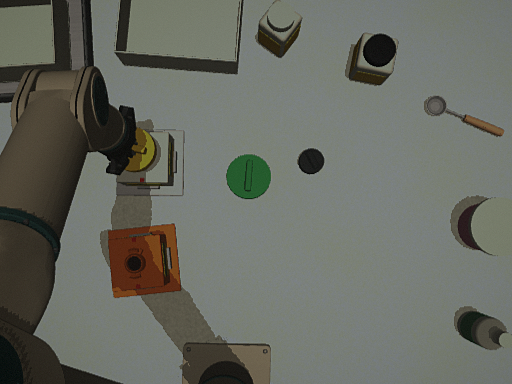

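The wrist camera sees the near red mark at (317,174), world (581,200), in line with a jar axis of about (529.3,199.2). I'll lower to just above the neck.

>>> drive_tool --deltas "0.002 0 0.02 0 0;0.002 0 0.04 0 0;0.002 0 0.05 0 0;0.002 0 0.05 0 0;0.002 0 0.05 0 0"

```text
clock: 8.85
eef_pos: [530.0, 200.5, 150.5]
tool_rot: [3.141, -0.001, 1.413]
force: [-0.1, -0.5, -0.5]
width: 13.0
```

Run:
```python
from h import *
goal([529.3,199.2,120],81)
p=imaging.get_image('scene'); c=p['color'][170:320,230:400]; cv2.imwrite('pics/s7.png',cv2.cvtColor(cv2.resize(c,None,fx=4,fy=4,interpolation=cv2.INTER_CUBIC),cv2.COLOR_RGB2BGR))
```

```text
t 8.85 eef [530.  200.5 150.5] [179.9  -0.   80.9] q [-0.68  0.65  0.41  1.84 -0.37  0.73 -0.21] F [-0.1 -0.5 -0.5] w 13.0
delta mm [-1.4 -0.5 30.5] turn deg -0.1
```

View pics/s7.png

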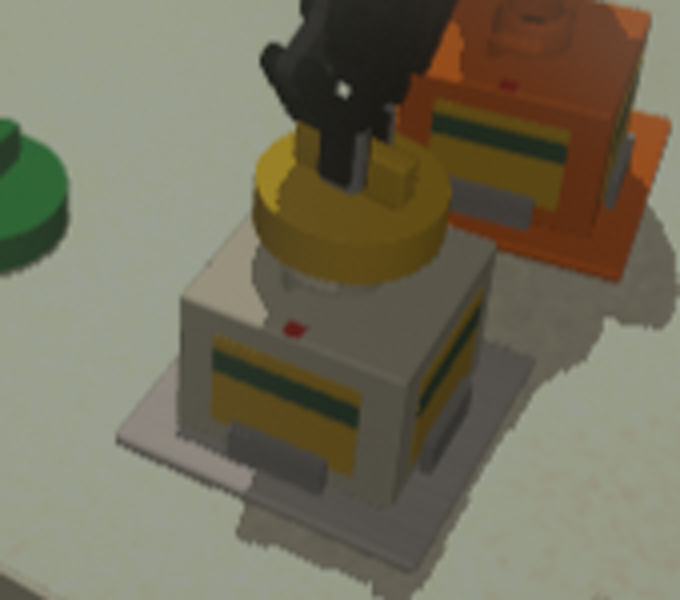

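The lid hovers level over the neck, with the rib crossing the marks' line. Lowering in small steps.

>>> drive_tool --deltas "-0.001 0 0.006 0 0;-0.001 0 0.012 0 0;-0.001 0 0.017 0 0;-0.001 0 0.021 0 0;-0.001 0 0.021 0 0"

```text
clock: 9.52
eef_pos: [529.0, 199.5, 128.4]
tool_rot: [-3.141, 0.0, 1.413]
force: [-0.4, 0.4, -1.2]
width: 13.1
```

>>> drive_tool --deltas "0 0 0.003 0 0;0 0 0.006 0 0;0 0 0.0075 0 0;0 0 0.0075 0 0"

```text
clock: 10.02
eef_pos: [529.2, 199.5, 121.2]
tool_rot: [-3.141, 0.0, 1.413]
force: [-0.8, 0.3, -1.0]
width: 13.0
```

The rim is now at shoulder height with no contact force. Turning clockwise.

>>> drive_tool --deltas "0 0 0 5 0;0 0 0 11 0;0 0 0 17 0;0 0 0 23 0;0 0 0 29 0;0 0 0 35 0;0 0 0 40 0;0 0 0 40 0"

```text
clock: 11.02
eef_pos: [529.2, 199.7, 121.3]
tool_rot: [3.141, 0.0, 0.716]
force: [0.1, -1.0, -0.5]
width: 13.0
```

Run:
```python
from h import *
goal([529.3,199.2,121],1); s=ctrl.read_state(); print(s['torque'])
```

```text
t 11.025 eef [529.2 199.7 121.3] [180.   0.  41.] q [-0.77  0.73  0.58  1.87 -0.59  0.72 -0.7 ] F [ 0.1 -1.  -0.5] w 13.0
delta mm [-0.3  0.4  0.3] turn deg 40.0
[-0.00272264  0.04072718  0.02045997]
```

>>> drive_tool --deltas "0 0 0 5 0;0 0 0 11 0;0 0 0 17 0;0 0 0 23 0;0 0 0 29 0;0 0 0 35 0;0 0 0 40 0;0 0 0 40 0;0 0 0 40 0"

```text
clock: 12.15
eef_pos: [529.2, 199.6, 121.3]
tool_rot: [-3.141, 0.0, 0.019]
force: [0.5, 0.3, -1.4]
width: 12.9
```

Run:
```python
from h import *
goal([529.3,199.2,121],1); s=ctrl.read_state(); print(s['torque'])
p=imaging.get_image('wrist'); save(p,'w8')
```

```text
t 12.15 eef [529.2 199.6 121.3] [-180.     0.     1.1] q [-0.87  0.79  0.77  1.87 -0.76  0.8  -1.24] F [ 0.5  0.3 -1.4] w 12.9
delta mm [0.1 0.4 0.3] turn deg 0.1
[-0.0126883  -0.03401324  0.01542702]
```

View pics/w8.png

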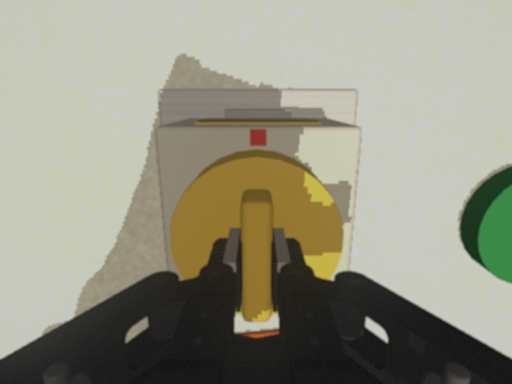

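The rib points at the red mark at (258,137), in line with it. Letting go and retreating straight up.

>>> drive_tool --deltas "0 0 0 0 0.03;0 0 0 0 0.05;0 0 0 0 0.05;0 0 0 0 0.05;0 0 0 0 0.05;0 0 -0.02 0 0.05;0 0 -0.05 0 0.05;0 0 -0.1 0 0.05;0 0 -0.12 0 0.05;0 0 -0.12 0 0.05"

```text
clock: 13.45
eef_pos: [530.5, 199.6, 244.0]
tool_rot: [-3.14, -0.004, 0.017]
force: [1.3, -0.6, -0.6]
width: 50.5
```

Run:
```python
from h import *
goal([529.3,199.2,121],1)
p=imaging.get_image('wrist'); save(p,'w9')
P=cloud(p); hsv=cv2.cvtColor(p['color'],cv2.COLOR_RGB2HSV)
ye=(hsv[...,0]>18)&(hsv[...,0]<33)&(hsv[...,1]>140)&(abs(P[...,0]-529)<70)&(abs(P[...,1]-199)<55)
for lo,hi in [(110,130),(135,150)]:
    q=P[ye&(P[...,2]>lo)&(P[...,2]<hi)]
    A=np.c_[q[:,:2]-q[:,:2].mean(0),np.ones(len(q))]; k=np.linalg.lstsq(A,q[:,2],rcond=None)[0]
    print(lo,len(q),np.median(q,0),cv2.minAreaRect(q[:,:2].astype(np.float32)),'slope',k[:2])
red=((hsv[...,0]<8)|(hsv[...,0]>172))&(hsv[...,1]>150)&(abs(P[...,2]-93)<8)
nl,L=cv2.connectedComponents(red.astype(np.uint8))
for i in range(1,nl):
    if (L==i).sum()>8: print('red',(L==i).sum(),P[L==i].mean(0),np.argwhere(L==i).mean(0))
p=imaging.get_image('scene'); c=p['color'][170:320,230:400]; cv2.imwrite('pics/s9.png',cv2.cvtColor(cv2.resize(c,None,fx=4,fy=4,interpolation=cv2.INTER_CUBIC),cv2.COLOR_RGB2BGR))
```

```text
t 13.45 eef [530.5 199.6 244. ] [-179.9   -0.2    0.9] q [-0.96  0.65  0.92  1.76 -0.6   1.03 -1.37] F [ 1.3 -0.6 -0.6] w 50.5
delta mm [ -1.7   0.6 123. ] turn deg -0.1
110 6100 [533.3334595  201.01644446 118.29787943] ((529.966796875, 199.76199340820312), (87.62516021728516, 86.98217010498047), 18.20945167541504) slope [-0.00079794 -0.00127314]
135 1154 [531.37675817 199.04517796 142.01336922] ((529.5234985351562, 199.02308654785156), (59.59111022949219, 13.779763221740723), 1.4237531423568726) slope [-0.00668506  0.01240002]
red 50 [580.4024252  199.640132    94.01917156] [123.92 256.96]
red 27 [347.13576495 209.84927485  93.75419679] [333.40740741 244.51851852]
```

View pics/w9.png

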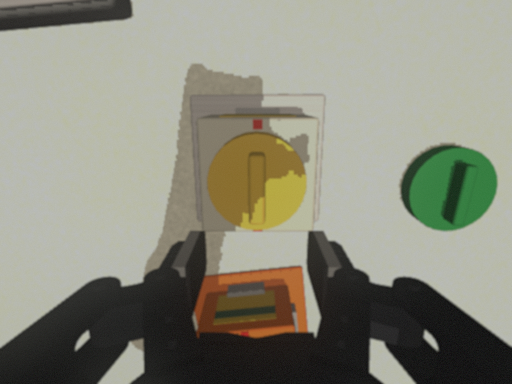

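View pics/s9.png

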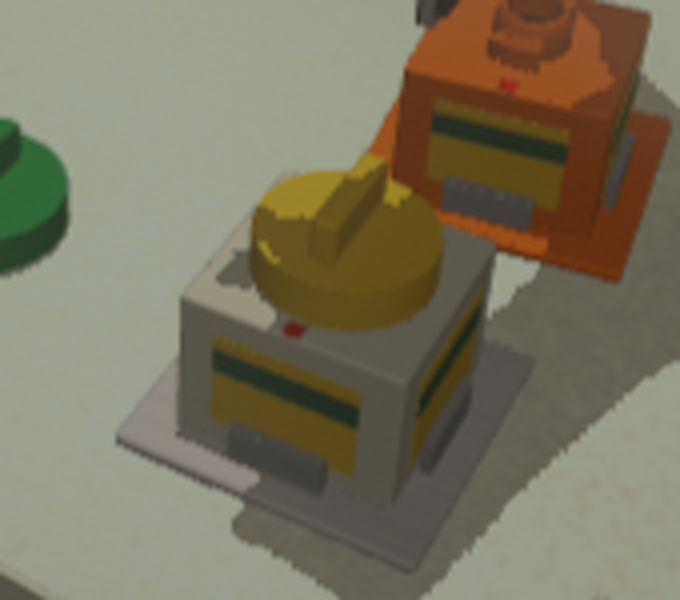

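The lid is flat on the shoulder: its top is at 118.3 mm, which is 93 + 25. The rib is at 1.4°, centred at (529.5,199), and the gripper is clear. Handing in.

```bash
python3 -c "
from cell import ctrl
print(ctrl.finish_job())"
```

```text
the job is handed in; nothing more can be done
None
```

The yellow lid is on the white jar, turned fully home and released, and I handed the job in at about 13.5 s. I gripped it by its rib, lowered it onto the neck about 80° anticlockwise of the red marks, turned it 80° clockwise, then let go and raised the gripper straight up.

My last checks, from the wrist camera, all passed:
- **Height:** the lid's top is at 118.3 mm, so its rim is on the shoulder.
- **Level:** the top's slope is below 0.2°.
- **Centre:** the rib's centre is about 1 mm from the jar's axis.
- **Alignment:** the rib is at 1.4°, against about 1° for the marks' line.
- **Clearance:** the gripper is about 100 mm above the lid and touches nothing.

The cameras differed by about 1–3 mm on positions. Otherwise no check failed or disagreed. I did not turn the lid on to the stop, and I felt no contact force during the turn.

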